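Tuck a slide tray under the warmer's hold-down leaf and keep it pressed flat

ROBOT

A 7-joint arm with a two-finger parallel gripper is mounted at the origin on a cart in front of the work surface, level with it; the furniture and walls round the work are solid. World frame = base frame: x ahead of the robot, y to its left, z up, the work surface at z = 0. Lengths are in m, angles in rad, forces in N, time in s.
With the tool pointing down it reaches from about 0.4 to 0.85 m from the base axis. Payload 10.4 kg.
Tool frame: the origin (TCP) lies at the very end of the fingers, on their centre line; the grasp point (between the pads) lies 19 mm behind it; z points along the fingers, y is the line along which they close (so a half turn about z gives the same grasp; the last joint's range is limited). The gripper opens to 87 mm and grips with 3 to 60 N. Pads are 19 mm wide; open, the fingers measure 117 mm over their backs; the gripper's body (75 mm by 190 mm) begins 51 mm behind the grasp point.
Start: joints at [-1.322, 0.332, -0.065, 1.46, 0.022, 1.35, -0.088], TCP at [0.168, 0.602, 0.223] pointing down, gripper open.
Joint ranges: [-2.6, 2.6], [-0.5, 2.12], [-1.47, 1.34], [0.16, 2.42], [-1.27, 4.41], [0.06, 2.06], [-2.6, 2.6]. Speed limits (rad/s): [2.22, 2.22, 2.79, 2.79, 3.14, 3.14, 3.14].

INTERFACE

Orientations are given as a unit quaternion [w, x, y, z].
In Python, from plant import arm gives the robot as it stands. The module is installed in compiled form; this text tells all that it offers.
- The arm moves only by the shell command python3 -m pendant 'ROWS' [OPENING]. ROWS is a JSON object whose one key "series" holds a list of rows, each an object of numbers: "dx", "dy", "dz": the shift along the tool's x, y, z in units of 50 mm (1.0 is 50 mm); "ax", "ay", "az": the turn, a rotation vector about the tool's x, y, z in units of 5 degrees (1.0 is 5 degrees). A call has 1 to 12 rows; each row is the pose to reach, as a shift and turn from the pose commanded when the call began, along the tool's axes at that moment; what a row does not reach only later rows make up. A row lasts 1/10 s, in which the tool goes at most 50 mm and 8.59 degrees, less where a joint would pass 70% of its speed; a pose out of reach is approached as far as the arm can. A call with a gripper value outside its range is refused whole. OPENING is the finger opening in mm, from 0 to 87, set as the call begins (- or left out, the last holds). The fingers move at their own pace and stop on an object; the grip force is fixed at half the most. Time passes only in rows, so rows that repeat a pose let the fingers close. It gives the time, the measured TCP pose, the force, the opening and the grip force at its end, in the units of the state.
- arm.state(): the state, without advancing time (a new reading comes with each control period).
- arm.capture(name): name is "side" or "top" or "wrist"; returns the picture (480x640x3 uint8, red, green, blue); there is no depth.
- arm.camera_info(name): a dict with "fx", "fy", "cx", "cy" (pixels), "world_from_camera" (4x4, takes a point from camera to world coordinates). Camera axes: x right, y down, z forward; pixel columns grow to the right and rows downward; lengths in m; the calibration is good to about 2 mm. The wrist camera is an equidistant fisheye: a pixel r from the principal point sees the ray r / f radians off the axis. A picture is of the moment at which its call begins: read the wrist's pose just before it. camera_info takes no time and is no camera call; for the wrist camera it gives the pose at the moment of the call.
- arm.close_job(): hands the job in; it is judged then, once.
The state is a dict: "time": time; "joints": joint angles; "qd": joint speeds; "joint_torque": joint torques, N m; "ee_pos": TCP position; "tcp_rot": TCP orientation; "force": force on the tool from outside, world axes, zero at the start; "moment": the same for the moment, N m; "opening": finger opening in m; "grip_force": force on a finger pad.
Only numpy, scipy, OpenCV 4.12 (cv2) and the standard library are available. Lean on these libraries where they do the work, as an engineer would, in place of code of your own. Each camera call takes 0.05 s, during which the arm holds its last target. There are 200 camera calls.

TASK

Slide the beaker that stands in the tray's place sideways along the warmer's deck onto the free printed ring, without lifting or tipping it. Then fetch the slide tray by its black pull bar and tuck its plain rounded edge under the lip of the hinged steel leaf, square and fully home against the hinge rail, without lifting the leaf any more than the tray's thickness needs. Finish still holding the tray, pressed down flat on the deck with a steady push of about 10 N and the leaf lying on it; leave everything else on the bench alone.

Things in the scene. Friction and masses are not known exactly. Their poses are not given: they have to be found in the camera images.
- slide_warmer: Slide warmer, fixed on the bench: pale box 206 (x) x 256 (y) mm, control panel in front, black deck on top 46 mm above the bench. Origin: centre of its underside; +x from the panel to the hinge rail at the back, y to the left, z up. The tray's bay is the left part (middle at y = +60 mm); the free ring is on the right.
- warm_deck: The flat black deck of the warmer, fixed to it, 196 x 246 mm; origin in the middle of its upper surface (46 mm above the bench); axes as the warmer's.
- leaf (a joint): Hinge of the steel hold-down leaf (104 mm wide, 2 mm thick, 120 g, lies by its own weight; axis along y, 6 mm above the deck at the rail's face). rad: 0 = free edge on the deck, 0.13 = lying flat on a 6 mm tray, up to 1.3. From its bend on the deck a 26 mm lip rises forward to 9 mm underneath at the tip, 70 mm from the rail: a tray slid along the deck wedges the leaf up.
- leaf_edge (a point): Middle of the bend of the leaf where it touches the deck, 46 mm from the rail face, between leaf and lip.
- bay_stop (a point): Point at deck height on the front face of the aluminium hinge rail (13 mm high, 112 mm wide), middle of the bay: where tray_edge comes to when fully home, the tray's x along the warmer's x. Axes as the warmer's.
- bay_spot (a point): Centre of the white printed ring (67 mm across) in the bay, on the deck surface, 118 mm in front of the rail face: the beaker starts within about 6 mm of it.
- free_spot (a point): Centre of the white printed ring (67 mm across) on the right part of the deck, on its surface, 126 mm to the right (-y of the warmer) of bay_spot: where the beaker shall go.
- beaker: Clear glass beaker with some contents, 52 mm across, 66 mm high, open at the top, 0.09 to 0.15 kg; origin at the centre of its underside. It can be pinched across its outside. Pinched along the way it slides it stays upright; pinched lightly across that way it can pivot.
- tray: Loose aluminium slide tray, a plate 140 (x) x 76 (y) x 6 mm, 0.13 to 0.21 kg, with two slides let in flush beside the pull bar. Origin: centre of its underside; x towards the plain rounded edge (the edge to tuck; its first 45 mm carry nothing), y left, z up. It starts flat on the bench, right of the fixed 310 mm high dust-covered machine that stands between it and the warmer.
- tray_grip (a point): Centre of the tray's black pull bar: 50 mm long (tray x), 11 mm thick (tray y, pinch across it), 14 mm high, on two posts; its centre is 31 mm above the tray's underside and 96 mm behind the edge to tuck; bar from 24 to 38 mm high, tray surface at 6 mm.
- tray_edge (a point): Middle of the tray's far rounded edge (radius 3 mm), at the height of its underside, 70 mm ahead of the tray's origin.
- slide_box: Bystander: blue slide box, 85 x 86 x 32 mm, loose, origin at the centre of its underside; leave alone.
- marker: Bystander: black marker lying on the bench, 17 x 135 x 16 mm, long along its y; leave alone.
- forceps: Bystander: fine steel forceps lying on the bench, 14 x 125 x 9 mm, long along its y; leave alone.
- pipette: Bystander: white and blue pipette lying on the bench, 53 x 232 x 30 mm, long along its y; leave alone.
Not all that is in view belongs to the job. There is more than one size of the beaker; the one meant has the size given above.

How it is judged:
On the way, in this order (a step that is already met when the one before it is completed fails the run):
1. the beaker has been slid onto the free ring (horizontal distance between beaker and free_spot below 0.013 m and angle between beaker's own z axis and vertical below 0.05 rad and linear speed of beaker below 0.02 m/s), for 0.3 s.
2. the tray's edge is tucked under the leaf, fully home (x of tray_edge in the frame of bay_stop above -0.008 m and y of tray_edge in the frame of bay_stop between -0.012 and 0.012 m and angle between the x axis of tray and the x axis of slide_warmer, either way round below 0.09 rad and z of tray in the frame of bay_stop below 0.003 m and angle between tray's own z axis and vertical below 0.035 rad and value of joint leaf between 0.1 and 0.165 rad), for 0.2 s.
At the end, for the whole second after the job is handed in: Tray edge within 8 mm of the rail, 12 mm of the bay's middle, 5 deg of square; tray flat on the deck (3 mm, 2 deg), leaf resting on it (0.10 to 0.165 rad), fingers still pressing it: 5 to 45 N on the deck; beaker upright within 15 mm of the free ring's centre, on the deck, let go (all of step 2 and contact force between tray and warm_deck between 5 and 45 N and contact force between the fingers and tray above 1 N and horizontal distance between beaker and free_spot below 0.015 m and angle between beaker's own z axis and vertical below 0.05 rad and z of beaker in the frame of free_spot below 0.004 m and contact force between the arm and beaker below 0.2 N and linear speed of tray below 0.02 m/s); the arm keeps its last pose, push and grip.
It fails at once if the leaf is lifted: raised beyond 0.27 rad (more than about 6 mm beyond what the tray's thickness needs) (value of joint leaf above 0.27 rad).
It fails at once if the beaker is lifted more than 6 mm off the deck (z of beaker in the frame of free_spot above 0.006 m).
It fails at once if the beaker is tipped by more than 11 deg (angle between beaker's own z axis and vertical above 0.2 rad).
It fails at once if a bystander is moved by more than 3 cm (distance of any of slide_box, marker, forceps, pipette from where it was at the start of the episode above 0.03 m).
It also fails if it takes over 72 s, if anything falls off the work surface, if the arm or the gripper's body presses on something with over 40 N, if the wrist force passes 120 N, or if a joint passes its speed limit or range.

## Working session

There is one attempt and no reset: what is moved stays moved. The work goes in short steps, Python scripts to look and compute and a shell command to move; the robot and the scene stay as the last step left them, time stands still between calls to the robot, and variables do not carry over. Pictures are saved under pics/ and viewed, at most 13 in all, crops included, and the job is handed in when it is done.

```bash
mkdir -p pics; ls
python3 - <<'E'
from plant import arm
import cv2,numpy as np
np.set_printoptions(precision=4,suppress=True)
for n in ("side","top","wrist"):
    i=arm.camera_info(n); print(n,i["fx"],i["fy"],i["cx"],i["cy"]); print(np.array(i["world_from_camera"]))
    cv2.imwrite(f"pics/{n}0.png",arm.capture(n)[:,:,::-1])
print(arm.state())
E
```

```text
pics
side 484.5225485544528 484.5225485544528 320.7528068621194 237.87502613376117
[[-0.9463  0.2725 -0.1741  0.7263]
 [ 0.3233  0.8123 -0.4854  0.4012]
 [ 0.0092 -0.5156 -0.8568  1.0685]
 [ 0.      0.      0.      1.    ]]
top 474.05407294573456 474.05407294573456 319.6118879344445 229.72901729440142
[[ 0.0073 -0.9983  0.058   0.4692]
 [-1.     -0.0072  0.0023 -0.16  ]
 [-0.0018 -0.058  -0.9983  1.2298]
 [ 0.      0.      0.      1.    ]]
wrist 371.64829954431775 371.64829954431775 328.0619652760662 248.24203380069662
[[ 0.2686  0.9333  0.2385  0.1026]
 [ 0.9633 -0.2598 -0.0681  0.6197]
 [-0.0015  0.248  -0.9688  0.384 ]
 [ 0.      0.      0.      1.    ]]
{'time': 0.15, 'joints': array([-1.3216,  0.3327, -0.0647,  1.4607,  0.0216,  1.3499, -0.0885]), 'qd': array([-0.0008, -0.0026, -0.0022, -0.0024,  0.    ,  0.0002, -0.0003]), 'joint_torque': array([  0.0008, -62.3626,   0.0248, -39.0145,  -0.0612,   0.0371,
         0.0001]), 'ee_pos': array([0.1677, 0.6018, 0.222 ]), 'tcp_rot': array([-0.    ,  0.1355,  0.9908, -0.0005]), 'force': array([-0.5225, -0.6136,  0.0053]), 'moment': array([-0.0003,  0.0066, -0.0044]), 'grip_force': 0.0, 'opening': 0.08715160034226731}
```

View pics/top0.png

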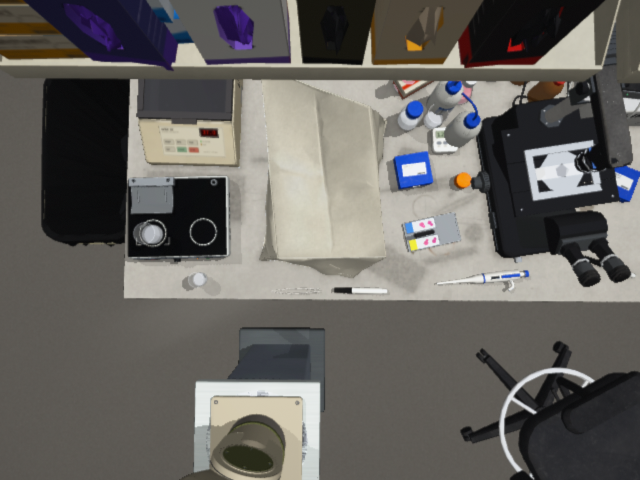

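View pics/side0.png

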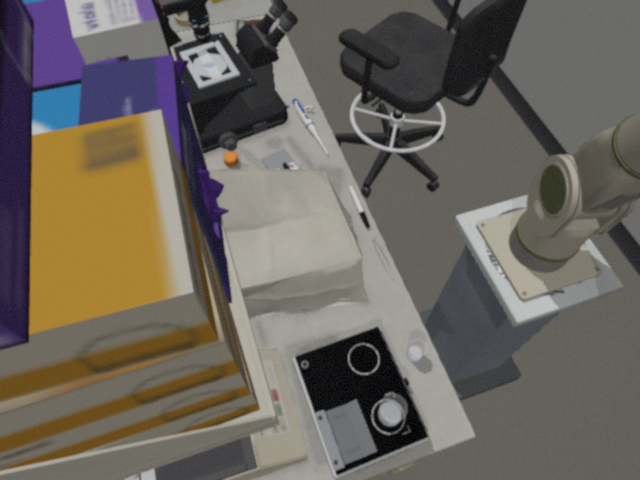

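The top view shows these things:
- Warmer deck around (177,220), with the leaf at (152,197).
- A beaker in the bay ring at (150,233), and the free ring at (203,231).
- A second, smaller beaker on the bench at (197,281).
- The tray at (430,232), plain edge to the right; the covered machine is in between at columns 262-385.
- Blue slide box (412,170), marker (360,290), forceps (298,290) and pipette (485,278).

The side view shows the same: free ring (364,358), bay beaker (390,411), small beaker (416,350) and leaf (348,430).

Candidates for "the beaker" are A, in the bay (150,233), and B, small, on the bench (197,281). I choose A and will check it in a close crop.

```bash
cat > h.py <<'E'
import numpy as np, cv2
from plant import arm
np.set_printoptions(precision=4,suppress=True)
def ray(info,uv):
    T=np.array(info["world_from_camera"]); x=(uv[0]-info["cx"])/info["fx"]; y=(uv[1]-info["cy"])/info["fy"]
    if info.get("fish"):
        r=np.hypot(x,y); s=np.sin(r)/r if r>1e-9 else 1; d=np.array([x*s,y*s,np.cos(r)])
    else: d=np.array([x,y,1.])
    d=T[:3,:3]@d; return T[:3,3],d/np.linalg.norm(d)
def plane(info,uv,z):
    o,d=ray(info,uv); return o+d*(z-o[2])/d[2]
def tri(a,b):
    (o1,d1),(o2,d2)=a,b
    s=np.linalg.lstsq(np.c_[d1,-d2],o2-o1,rcond=None)[0]
    p,q=o1+s[0]*d1,o2+s[1]*d2; return (p+q)/2,np.linalg.norm(p-q)
def proj(info,p):
    T=np.array(info["world_from_camera"]); c=T[:3,:3].T@(np.array(p)-T[:3,3])
    if info.get("fish"):
        rr=np.hypot(c[0],c[1]); th=np.arctan2(rr,c[2]); k=th/max(rr,1e-9)
        return np.array([info["cx"]+info["fx"]*c[0]*k,info["cy"]+info["fy"]*c[1]*k])
    return np.array([info["cx"]+info["fx"]*c[0]/c[2],info["cy"]+info["fy"]*c[1]/c[2]])
def cam(n):
    i=dict(arm.camera_info(n)); i["fish"]=n=="wrist"; return i
E
python3 - <<'E'
from h import *
t=cv2.imread("pics/top0.png"); s=cv2.imread("pics/side0.png")
a=cv2.resize(t[165:300,115:245],None,fx=3,fy=3,interpolation=2)
b=cv2.resize(s[320:475,285:440],None,fx=2.6,fy=2.6,interpolation=2)
c=cv2.resize(t[200:260,390:470],None,fx=3,fy=3,interpolation=2)
H=np.zeros((600,800,3),np.uint8)
H[:405,:390]=a; H[:403,395:395+403]=b; H[410:590,:240]=c
d=cv2.resize(s[140:180,255:310],None,fx=3.5,fy=3.5,interpolation=2); H[410:550,260:260+d.shape[1]]=d
cv2.imwrite("pics/crop1.png",H)
E
```

```text
(no output)
```

View pics/crop1.png

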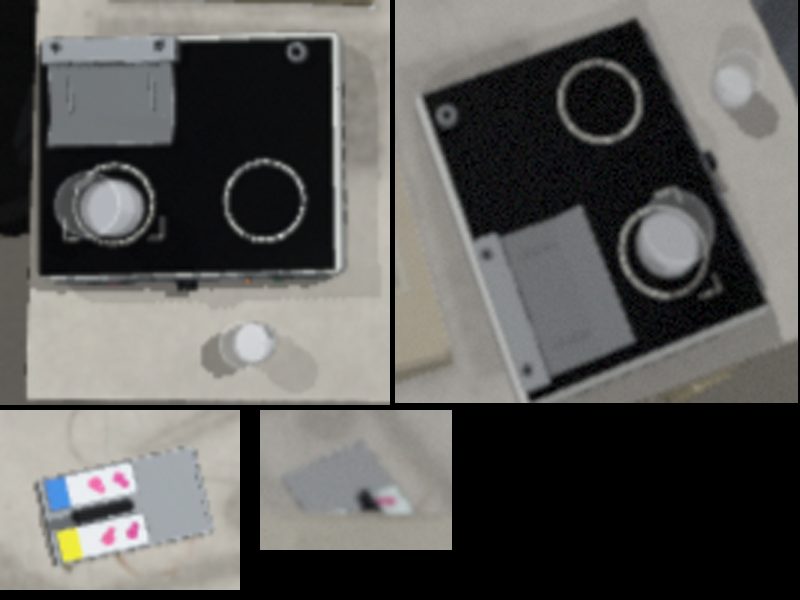

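The close crop shows the bay beaker (top, ~(150,233)) as the larger one on the deck. The decoy at (197,281) stands on the bench and is smaller. The free ring is clear, and the tray's bar runs along its long axis with the plain end to the right. Now I'll measure from the two views.

Run:
```python
from h import *
T,S=cam("top"),cam("side")
t=cv2.imread("pics/top0.png"); s=cv2.imread("pics/side0.png")
def deckquad(im,x0,y0,x1,y1):
    g=cv2.cvtColor(im,6); m=np.zeros_like(g); m[y0:y1,x0:x1]=(g[y0:y1,x0:x1]<45)*255
    c=max(cv2.findContours(m,0,2)[0],key=cv2.contourArea)
    return g,m,cv2.convexHull(c)
out={}
for n,im,inf,box in (("top",t,T,(124,165,232,262)),("side",s,S,(285,318,440,478))):
    g,m,h=deckquad(im,*box)
    mm=np.zeros_like(g); cv2.fillConvexPoly(mm,h,255); mm=cv2.erode(mm,np.ones((5,5)))
    ap=cv2.approxPolyDP(h,6,True)[:,0]; print(n,"deck hull",ap.tolist())
    w=((g>70)&(mm>0)).astype(np.uint8)*255
    for c in cv2.findContours(w,0,1)[0]:
        if len(c)>20:
            e=cv2.fitEllipse(c); print(n,len(c),np.round(e[0],2),np.round(e[1],2),plane(inf,e[0],.046))
            out.setdefault(n,[]).append(e[0])
    mm=(g>185)&(mm>0)
    ys,xs=np.nonzero(mm); 
# tray and bar
hsv=cv2.cvtColor(t,40); g=cv2.cvtColor(t,6)
r=g[205:255,398:462]; ys,xs=np.nonzero(r<60); print("bar top px",len(xs),xs.mean()+398,ys.mean()+205)
P=np.c_[xs+398,ys+205].astype(np.float32); print(cv2.minAreaRect(P)); bt=P.mean(0)
g2=cv2.cvtColor(s,6); r=g2[155:172,270:305]; ys,xs=np.nonzero(r<80); print("bar side px",len(xs),xs.mean()+270,ys.mean()+155,xs.min()+270,ys.min()+155,ys.max()+155)
bs=(xs.mean()+270,ys.mean()+155)
print("bar",plane(T,bt,.038),tri(ray(T,bt),ray(S,bs)))
```

```text
top deck hull [[224, 178], [225, 253], [128, 255], [128, 187]]
top 91 [149.89 232.9 ] [25.94 33.2 ] [0.5269 0.2673 0.046 ]
top 77 [202.75 231.51] [26.52 27.24] [0.5314 0.1351 0.046 ]
top 136 [153.04 198.58] [31.03 49.94] [0.6133 0.2618 0.046 ]
side deck hull [[377, 328], [426, 436], [338, 473], [297, 357]]
side 186 [347.04 433.07] [47.69 69.48] [0.6151 0.2661 0.046 ]
side 109 [388.93 413.6 ] [34.14 41.96] [0.5218 0.2587 0.046 ]
side 21 [304.37 363.77] [6.84 7.49] [0.6527 0.1069 0.046 ]
side 91 [363.31 358.54] [31.34 32.59] [0.5296 0.1366 0.046 ]
bar top px 69 423.52173913043475 233.42028985507247
((423.47064208984375, 233.38238525390625), (3.395498514175415, 19.645383834838867), 75.96376037597656)
bar side px 22 285.3181818181818 165.86363636363637 283 163 168
bar [ 0.531  -0.4188  0.038 ] (array([ 0.5336, -0.4173,  0.0516]), np.float64(0.0072345057310056055))
```

The free ring measures (0.530,0.136) in both views at z = 0.046, so the deck height checks out. The bar is near (0.531,-0.419). Next I bring the wrist camera over the warmer.

```bash
python3 -m pendant '{"series":[{"dx":-8.1,"dy":-6,"az":-3.4},{"dx":-8.1,"dy":-6,"az":-3.4},{"dx":-8.1,"dy":-6,"az":-3.4},{"dx":-8.1,"dy":-6,"az":-3.4},{"dx":-8.1,"dy":-6,"az":-3.4},{"dx":-8.1,"dy":-6,"az":-3.4},{"dx":-8.1,"dy":-6,"az":-3.4},{"dx":-8.1,"dy":-6,"az":-3.4},{"dx":-8.1,"dy":-6,"az":-3.4},{"dx":-8.1,"dy":-6,"az":-3.4},{"dx":-8.1,"dy":-6,"az":-3.4},{"dx":-8.1,"dy":-6,"az":-3.4}]}' 87
python3 -m pendant '{"series":[{},{},{}]}'
python3 - <<'E'
from h import *
import pickle
print(arm.state()["ee_pos"],arm.state()["tcp_rot"])
i=cam("wrist"); im=arm.capture("wrist")[:,:,::-1]; cv2.imwrite("pics/w1.png",im); pickle.dump(i,open("w1.pkl","wb"))
for p in ((.5305,.136,.046),(.53,.262,.046)): print(proj(i,p))
E
```

```text
[0.1677 0.6018 0.222 ] [-0.      0.1355  0.9908 -0.0005]
[123.7414 505.3457]
[182.1882 507.6976]invalid input
invalid input
```

View pics/w1.png

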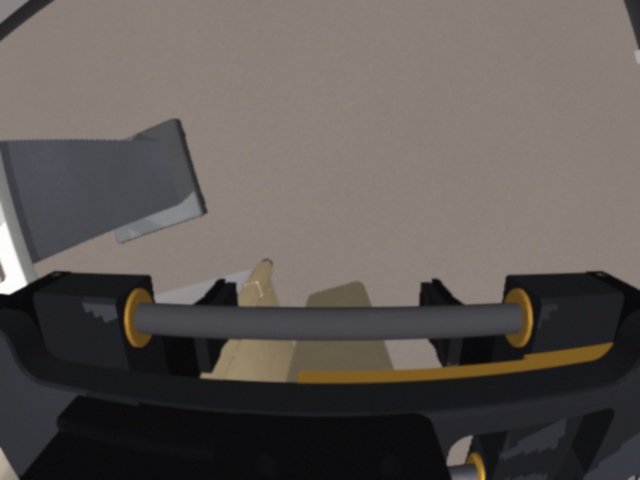

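The move was refused: every row probably needs all six numbers. The picture is therefore still the start pose: the bench edge and cart show at left, and the gripper hides rows >270, so the camera sees the robot side of the TCP. I'll retry with full rows.

```bash
python3 -m pendant '{"series":[{"dx":-2,"dy":-1.5,"dz":0,"ax":0,"ay":0,"az":-0.8},{"dx":-4,"dy":-3,"dz":0,"ax":0,"ay":0,"az":-1.7}]}' 87; python3 -m pendant --help | head -20
```

```text
time: 0.4
ee_pos: [0.2283, 0.5222, 0.2218]
tcp_rot: [-0.0, 0.059, 0.998, -0.0]
force: [1.8, 0.3, 0.8]
opening: 0.087
grip_force: 0.0invalid input: not JSON, or not a number
```

```bash
python3 -m pendant '{"series":[{"dx":-6.8,"dy":-5.7,"dz":-0.4,"ax":0,"ay":0,"az":-1.7},{"dx":-6.8,"dy":-5.7,"dz":-0.4,"ax":0,"ay":0,"az":-1.7},{"dx":-6.8,"dy":-5.7,"dz":-0.4,"ax":0,"ay":0,"az":-1.7},{"dx":-6.8,"dy":-5.7,"dz":-0.4,"ax":0,"ay":0,"az":-1.7},{"dx":-6.8,"dy":-5.7,"dz":-0.4,"ax":0,"ay":0,"az":-1.7},{"dx":-6.8,"dy":-5.7,"dz":-0.4,"ax":0,"ay":0,"az":-1.7},{"dx":-6.8,"dy":-5.7,"dz":-0.4,"ax":0,"ay":0,"az":-1.7},{"dx":-6.8,"dy":-5.7,"dz":-0.4,"ax":0,"ay":0,"az":-1.7},{"dx":-6.8,"dy":-5.7,"dz":-0.4,"ax":0,"ay":0,"az":-1.7},{"dx":-6.8,"dy":-5.7,"dz":-0.4,"ax":0,"ay":0,"az":-1.7},{"dx":-6.8,"dy":-5.7,"dz":-0.4,"ax":0,"ay":0,"az":-1.7},{"dx":-6.8,"dy":-5.7,"dz":-0.4,"ax":0,"ay":0,"az":-1.7}]}'
python3 - <<'E'
from h import *
import pickle
i=cam("wrist"); im=arm.capture("wrist")[:,:,::-1]; cv2.imwrite("pics/w2.png",im); pickle.dump(i,open("w2.pkl","wb"))
for p in ((.5305,.136,.046),(.53,.262,.046)): print(proj(i,p))
print(arm.state()["joints"])
E
```

```text
time: 1.6
ee_pos: [0.5303, 0.1993, 0.2423]
tcp_rot: [-0.0, -0.013, 1.0, 0.0]
force: [-0.2, -0.3, 0.1]
opening: 0.0871
grip_force: 0.0
[264.4377 223.3516]
[391.6213 226.156 ]
[-0.6845  0.1902  0.2818  1.6057 -0.0546  1.3537  1.2023]
```

View pics/w2.png

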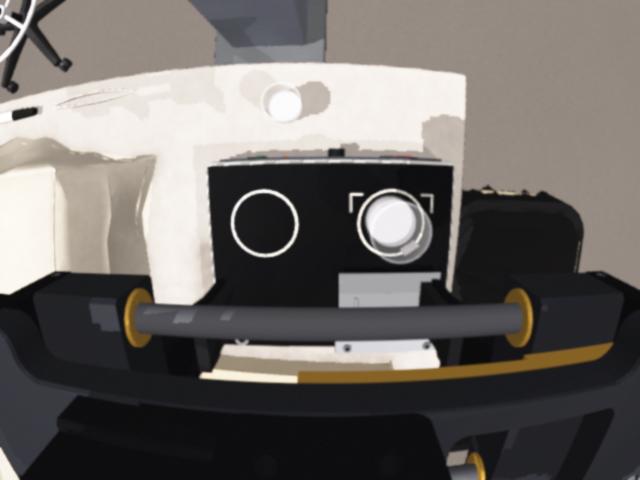

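The wrist view shows the free ring at (264,223), the bay ring near (391,225), the beaker contents disc at (391,221), and the leaf at (390,290) with the rail's screws at (347,347) and (427,346). I'll measure the rings, the yaw and the beaker here.

```bash
cat > m.py <<'E'
from h import *
import pickle
W=pickle.load(open("w2.pkl","rb")); im=cv2.imread("pics/w2.png"); g=cv2.cvtColor(im,6)
T,S=cam("top"),cam("side")
def circ(P):
    A=np.c_[2*P[:,:2],np.ones(len(P))]; b=(P[:,:2]**2).sum(1); s=np.linalg.lstsq(A,b,rcond=None)[0]
    return s[:2],np.sqrt(s[2]+s[0]**2+s[1]**2)
def ringfit(cu,cv_,excl=None):
    ys,xs=np.nonzero(g>150); r=np.hypot(xs-cu,ys-cv_); k=(r>28)&(r<39)
    if excl is not None: k&=excl(xs,ys)
    P=np.array([plane(W,(x,y),.046) for x,y in zip(xs[k],ys[k])])
    for _ in range(4):
        c,R=circ(P); d=np.abs(np.hypot(*(P[:,:2]-c).T)-R); P=P[d<max(.002,np.percentile(d,85))]
    return c,R,len(P)
print("free",ringfit(264.4,223.4)); 
print("bay",ringfit(391,225,lambda x,y:(x<385)&(y>205)|(y<200)&(x<415)))
# deck front edge: first dark row below pale strip; per column
L=[]
for x in range(220,445,5):
    col=g[150:185,x]; k=np.nonzero(col<40)[0]; k=[j for j in k if 160<=150+j]
    if len(k): L.append(plane(W,(x,150+k[0]),.046))
L=np.array(L); f=np.polyfit(L[:,1],L[:,0],1); res=L[:,0]-np.polyval(f,L[:,1]); k=np.abs(res)<.003; f=np.polyfit(L[k,1],L[k,0],1)
print("front edge dx/dy",f, "n",k.sum(),"yaw",-np.degrees(np.arctan(f[0])))
# contents disc
def disc(img,u,v,r,th):
    q=cv2.cvtColor(img,6); m=np.zeros_like(q); cv2.circle(m,(int(u),int(v)),r,255,-1); m&=((q>th)*255).astype(np.uint8)
    m=cv2.morphologyEx(m,2,cv2.getStructuringElement(2,(5,5))); c=max(cv2.findContours(m,0,1)[0],key=cv2.contourArea); return cv2.minEnclosingCircle(c),cv2.fitEllipse(c)
t=cv2.imread("pics/top0.png"); s=cv2.imread("pics/side0.png")
a=disc(im,391,222,27,205); b=disc(t,151,233,12,175); c=disc(s,391,411,15,165)
print(a,b,c)
print(tri(ray(W,a[1][0]),ray(T,b[1][0])),tri(ray(W,a[1][0]),ray(S,c[1][0])))
for z in (.05,.06,.07): print(z,plane(W,a[1][0],z),plane(T,b[1][0],z),plane(S,c[1][0],z))
E
python3 m.py
```

```text
free (array([0.5305, 0.1353]), np.float64(0.032586554309113704), 698)
bay (array([0.5266, 0.2612]), np.float64(0.03255071164088616), 350)
front edge dx/dy [-0.0328  0.4781] n 45 yaw 1.8781998625011838Traceback (most recent call last):
  File "m.py", line 29, in <module>
    a=disc(im,391,222,27,205); b=disc(t,151,233,12,175); c=disc(s,391,411,15,165)
                                                           ~~~~^^^^^^^^^^^^^^^^^^
  File "m.py", line 27, in disc
    m=cv2.morphologyEx(m,2,cv2.getStructuringElement(2,(5,5))); c=max(cv2.findContours(m,0,1)[0],key=cv2.contourArea); return cv2.minEnclosingCircle(c),cv2.fitEllipse(c)
                                                                  ~~~^^^^^^^^^^^^^^^^^^^^^^^^^^^^^^^^^^^^^^^^^^^^^^^^
ValueError: max() iterable argument is empty
```

```bash
sed -i 's/c=disc(s,391,411,15,165)/c=disc(s,391,411,15,140)/' m.py; python3 m.py | tail -5
python3 - <<'E'
import cv2,numpy as np
s=cv2.imread('pics/side0.png',0); print(s[398:430:3,374:412:3])
E
```

```text
(((389.4275817871094, 219.99655151367188), 23.763086318969727), ((390.1078796386719, 220.80616760253906), (42.94024658203125, 46.21792984008789), 67.5084228515625)) (((151.64706420898438, 233.7058868408203), 7.823854446411133), ((151.156005859375, 233.1728973388672), (11.302000045776367, 15.52663803100586), 37.75994110107422)) (((390.2978820800781, 412.5957336425781), 11.720093727111816), ((390.27850341796875, 412.2574157714844), (19.527803421020508, 22.855621337890625), 151.78623962402344))
(array([0.5244, 0.2594, 0.0562]), np.float64(0.003454860315668492)) (array([0.5217, 0.2584, 0.0599]), np.float64(0.0018810852925717771))
0.05 [0.524  0.2594 0.05  ] [0.5261 0.2627 0.05  ] [0.519  0.2577 0.05  ]
0.06 [0.5223 0.2577 0.06  ] [0.5256 0.2591 0.06  ] [0.5211 0.2592 0.06  ]
0.07 [0.5205 0.2559 0.07  ] [0.5251 0.2555 0.07  ] [0.5231 0.2606 0.07  ]
[[ 11   7  19  83  94  90  81  80  76  80  48   1  47]
 [ 11  54 129 106 121 137 140 120  75  75  89  17  11]
 [ 69 104  87 145 157 157 158 146 136  81  85  55  10]
 [120  16 143 158 158 158 157 158 146 125  82  66  11]
 [ 65  45 151 160 158 159 158 159 158 123  97  71   8]
 [ 37  55 146 164 160 159 159 158 159 126 110  49  11]
 [ 40  41 136 157 162 158 159 159 158 123 113  10   6]
 [ 55  17 110 136 163 167 163 161 163 102  85   7  13]
 [111   0  45 118 127 152 162 158 111  25  73  11  12]
 [125  46  12  41  94 121 117  85  15  65  44  46  16]
 [ 22 124  40  13   8  11   5   0  39  73  15  39  29]]
```

The beaker is at about (0.5225, 0.259), within 6 mm of the bay ring. Ring spacing measures 126 mm and yaw about 1.8°. Both check out. Now I descend around the beaker and then close.

```bash
python3 -m pendant '{"series":[{"dx":0.1,"dy":0.7,"dz":0,"ax":0,"ay":0,"az":0},{"dx":0.1,"dy":1.2,"dz":0,"ax":0,"ay":0,"az":0},{"dx":0.1,"dy":1.2,"dz":0,"ax":0,"ay":0,"az":0},{"dx":0.1,"dy":1.2,"dz":0.6,"ax":0,"ay":0,"az":0},{"dx":0.1,"dy":1.2,"dz":1.2,"ax":0,"ay":0,"az":0},{"dx":0.1,"dy":1.2,"dz":1.8,"ax":0,"ay":0,"az":0},{"dx":0.1,"dy":1.2,"dz":2.3,"ax":0,"ay":0,"az":0},{"dx":0.1,"dy":1.2,"dz":2.8,"ax":0,"ay":0,"az":0},{"dx":0.1,"dy":1.2,"dz":3.2,"ax":0,"ay":0,"az":0},{"dx":0.1,"dy":1.2,"dz":3.5,"ax":0,"ay":0,"az":0},{"dx":0.1,"dy":1.2,"dz":3.62,"ax":0,"ay":0,"az":0},{"dx":0.1,"dy":1.2,"dz":3.62,"ax":0,"ay":0,"az":0}]}'
python3 - <<'E'
from h import *
T=cam("top"); im=arm.capture("side")[:,:,::-1]; w=arm.capture("wrist")[:,:,::-1]
cv2.imwrite("pics/g1.png",np.vstack([cv2.resize(im[320:475,285:440],(620,620),interpolation=2)[:340],cv2.resize(w[130:370,130:550],None,fx=1.48,fy=1.08)[:, :620]]))
E
```

```text
time: 2.85
ee_pos: [0.5242, 0.2581, 0.0612]
tcp_rot: [-0.0, -0.013, 1.0, -0.0]
force: [0.7, 0.0, -0.1]
opening: 0.0867
grip_force: 0.0
```

View pics/g1.png

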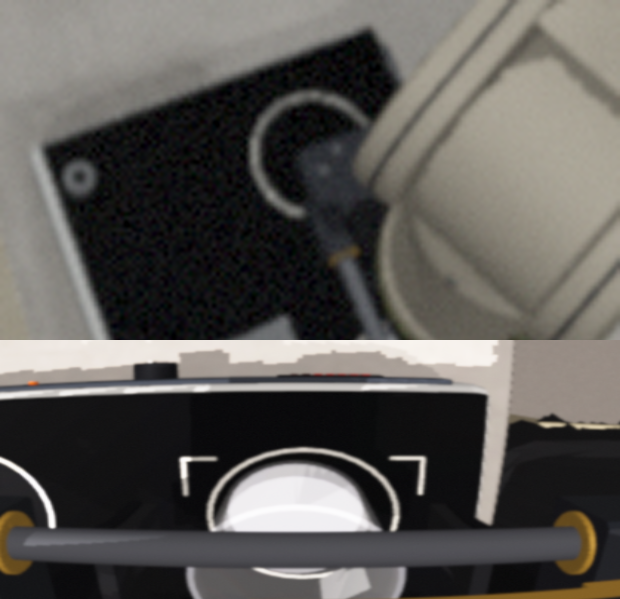

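The wrist crop shows the beaker centred between the two fingers, with the ring and brackets around it; the arm blocks the side view. I close.

```bash
python3 -m pendant '{"series":[{"dx":0,"dy":0,"dz":0,"ax":0,"ay":0,"az":0},{"dx":0,"dy":0,"dz":0,"ax":0,"ay":0,"az":0},{"dx":0,"dy":0,"dz":0,"ax":0,"ay":0,"az":0},{"dx":0,"dy":0,"dz":0,"ax":0,"ay":0,"az":0},{"dx":0,"dy":0,"dz":0,"ax":0,"ay":0,"az":0},{"dx":0,"dy":0,"dz":0,"ax":0,"ay":0,"az":0},{"dx":0,"dy":0,"dz":0,"ax":0,"ay":0,"az":0},{"dx":0,"dy":0,"dz":0,"ax":0,"ay":0,"az":0}]}' 40
```

```text
time: 3.75
ee_pos: [0.5246, 0.2581, 0.0616]
tcp_rot: [0.0, -0.012, 1.0, 0.0]
force: [0.7, 0.9, 0.2]
opening: 0.0502
grip_force: 30.0
```

```bash
python3 -m pendant '{"series":[{"dx":-0.01,"dy":-0.12,"dz":0,"ax":0,"ay":0,"az":0},{"dx":-0.02,"dy":-0.36,"dz":0,"ax":0,"ay":0,"az":0},{"dx":-0.03,"dy":-0.62,"dz":0,"ax":0,"ay":0,"az":0},{"dx":-0.04,"dy":-0.88,"dz":0,"ax":0,"ay":0,"az":0},{"dx":-0.05,"dy":-1.14,"dz":0,"ax":0,"ay":0,"az":0},{"dx":-0.06,"dy":-1.4,"dz":0,"ax":0,"ay":0,"az":0},{"dx":-0.07,"dy":-1.66,"dz":0,"ax":0,"ay":0,"az":0},{"dx":-0.08,"dy":-1.92,"dz":0,"ax":0,"ay":0,"az":0},{"dx":-0.09,"dy":-2.16,"dz":0,"ax":0,"ay":0,"az":0},{"dx":-0.09,"dy":-2.36,"dz":0,"ax":0,"ay":0,"az":0},{"dx":-0.09,"dy":-2.46,"dz":0,"ax":0,"ay":0,"az":0},{"dx":-0.09,"dy":-2.46,"dz":0,"ax":0,"ay":0,"az":0}]}' 40
python3 - <<'E'
from h import *
import pickle
print(arm.state()["ee_pos"],arm.state()["force"])
i=cam("wrist"); im=arm.capture("wrist")[:,:,::-1]; cv2.imwrite("pics/w3.png",im); pickle.dump(i,open("w3.pkl","wb"))
print(proj(i,(.5305,.1353,.046)))
cv2.imwrite("pics/w3c.png",cv2.resize(im[130:370,180:500],None,fx=2.4,fy=2.4))
E
```

```text
time: 4.95
ee_pos: [0.5322, 0.1338, 0.0615]
tcp_rot: [-0.0, -0.012, 1.0, -0.0]
force: [-0.2, -1.8, 1.1]
opening: 0.0495
grip_force: 29.9
[0.5322 0.1338 0.0615] [-0.2323 -1.8402  1.146 ]
[331.7475 287.2446]
```

View pics/w3c.png

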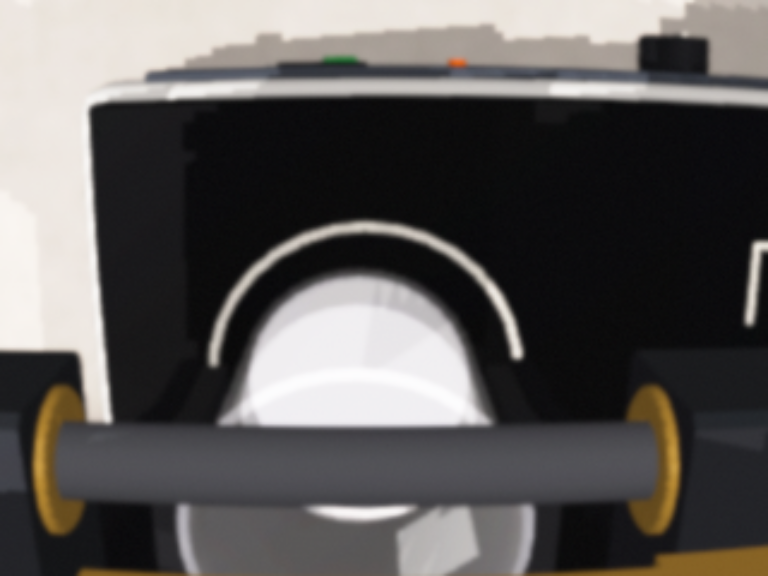

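The beaker stands in the free ring and is centred sideways; its base front edge is at crop (360,272) and the ring at (362,225). I check the centre numerically, then open and rise straight up.

```bash
python3 - <<'E'
from h import *
import pickle
W=pickle.load(open("w3.pkl","rb"))
for u,v in ((360,272),(362,227)): print(plane(W,(180+u/2.4,130+v/2.4),.046))
E
python3 -m pendant '{"series":[{"dx":0,"dy":0,"dz":0,"ax":0,"ay":0,"az":0},{"dx":0,"dy":0,"dz":0,"ax":0,"ay":0,"az":0},{"dx":0,"dy":0,"dz":0,"ax":0,"ay":0,"az":0},{"dx":0,"dy":0,"dz":0,"ax":0,"ay":0,"az":0},{"dx":0,"dy":0,"dz":0,"ax":0,"ay":0,"az":0},{"dx":0,"dy":0,"dz":0,"ax":0,"ay":0,"az":0},{"dx":0,"dy":0,"dz":0,"ax":0,"ay":0,"az":0}]}' 87
```

```text
[0.5075 0.1338 0.046 ]
[0.4982 0.134  0.046 ]
time: 5.7
ee_pos: [0.5321, 0.1352, 0.0615]
tcp_rot: [-0.0, -0.012, 1.0, 0.0]
force: [-0.3, 0.7, -0.3]
opening: 0.0864
grip_force: 0.0
```

The base centre is (0.5335, 0.134), 3 mm from the ring centre. I rise straight up and take a picture for later comparison.

```bash
python3 -m pendant '{"series":[{"dx":0,"dy":0,"dz":-0.3,"ax":0,"ay":0,"az":0},{"dx":0,"dy":0,"dz":-0.9,"ax":0,"ay":0,"az":0},{"dx":0,"dy":0,"dz":-1.6,"ax":0,"ay":0,"az":0},{"dx":0,"dy":0,"dz":-2.4,"ax":0,"ay":0,"az":0},{"dx":0,"dy":0,"dz":-3.2,"ax":0,"ay":0,"az":0},{"dx":0,"dy":0,"dz":-4,"ax":0,"ay":0,"az":0},{"dx":0,"dy":0,"dz":-4.8,"ax":0,"ay":0,"az":0},{"dx":0,"dy":0,"dz":-5.6,"ax":0,"ay":0,"az":0},{"dx":0,"dy":0,"dz":-6.4,"ax":0,"ay":0,"az":0},{"dx":0,"dy":0,"dz":-7,"ax":0,"ay":0,"az":0},{"dx":0,"dy":0,"dz":-7.2,"ax":0,"ay":0,"az":0},{"dx":0,"dy":0,"dz":-7.2,"ax":0,"ay":0,"az":0}]}'
python3 - <<'E'
from h import *
import pickle
i=cam("wrist"); im=arm.capture("wrist")[:,:,::-1]; cv2.imwrite("pics/w4.png",im); pickle.dump(i,open("w4.pkl","wb"))
g=cv2.cvtColor(im,6); c=proj(i,(.5335,.134,.06)); print(c)
m=np.zeros_like(g); cv2.circle(m,(int(c[0]),int(c[1])),20,255,-1); m&=((g>200)*255).astype(np.uint8)
m=cv2.morphologyEx(m,2,np.ones((5,5),np.uint8))
k=max(cv2.findContours(m,0,1)[0],key=cv2.contourArea); e=cv2.fitEllipse(k); print(e,plane(i,e[0],.06))
E
python3 -m pendant '{"series":[{"dx":0.7,"dy":-11.7,"dz":0,"ax":0,"ay":0,"az":15.9},{"dx":0.7,"dy":-11.7,"dz":0,"ax":0,"ay":0,"az":15.9},{"dx":0.7,"dy":-11.7,"dz":0,"ax":0,"ay":0,"az":15.9},{"dx":0.7,"dy":-11.7,"dz":0,"ax":0,"ay":0,"az":15.9},{"dx":0.7,"dy":-11.7,"dz":0,"ax":0,"ay":0,"az":15.9},{"dx":0.7,"dy":-11.7,"dz":0,"ax":0,"ay":0,"az":15.9},{"dx":0.7,"dy":-11.7,"dz":0,"ax":0,"ay":0,"az":15.9},{"dx":0.7,"dy":-11.7,"dz":0,"ax":0,"ay":0,"az":15.9},{"dx":0.7,"dy":-11.7,"dz":0,"ax":0,"ay":0,"az":15.9},{"dx":0.7,"dy":-11.7,"dz":0,"ax":0,"ay":0,"az":15.9},{"dx":0.7,"dy":-11.7,"dz":0,"ax":0,"ay":0,"az":15.9},{"dx":0.7,"dy":-11.7,"dz":0,"ax":0,"ay":0,"az":15.9}]}'
```

```text
time: 6.9
ee_pos: [0.5325, 0.1352, 0.4225]
tcp_rot: [0.001, -0.012, 1.0, 0.0]
force: [0.3, -0.1, -0.6]
opening: 0.087
grip_force: 0.0
[327.3962 202.9492]
((327.7705383300781, 200.1873779296875), (28.68097686767578, 29.00405502319336), 121.31058502197266) [0.5295 0.1344 0.06  ]
time: 8.15
ee_pos: [0.5104, -0.4536, 0.4185]
tcp_rot: [-0.002, 0.631, 0.776, -0.0]
force: [1.9, -0.3, 0.6]
opening: 0.087
grip_force: 0.0
```

The beaker reads (0.53, 0.134) from above too, so step 1 is done. Next I look at the tray.

Run:
```python
from h import *
import pickle
s=arm.state(); print(s["ee_pos"],s["tcp_rot"],s["joints"])
i=cam("wrist"); im=arm.capture("wrist")[:,:,::-1]; cv2.imwrite("pics/w5.png",im); pickle.dump(i,open("w5.pkl","wb"))
for p in ((.531,-.419,.038),(.53,-.3,0),(.53,-.3,.31)): print(proj(i,p))
```

```text
[ 0.5104 -0.4536  0.4185] [-0.0019  0.6308  0.7759 -0.0003] [ 0.2591  0.5488  0.7828  0.8934 -0.3881  1.8235  1.0679]
[347.6226 181.4829]
[361.6963 105.807 ]
[397.9429  51.9422]
```

View pics/w5.png

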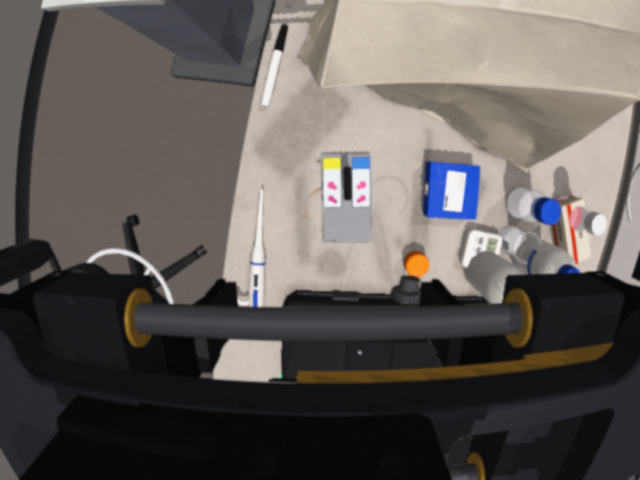

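The wrist view shows the tray at columns 322-370 and rows 155-241, with its plain edge at the bottom. The black bar is at (347,183), the slide box at (452,190), and the machine cover's edge at row ~85. Measure.

```bash
cat > tr.py <<'E'
from h import *
import pickle,sys
from scipy.ndimage import label
def tray(f,box):
    W=pickle.load(open(f+".pkl","rb")); im=cv2.imread(f"pics/{f}.png"); g=cv2.cvtColor(im,6); x0,y0,x1,y1=box
    m=np.zeros_like(g); m[y0:y1,x0:x1]=(g[y0:y1,x0:x1]<60)*255
    c=max(cv2.findContours(m,0,1)[0],key=cv2.contourArea); bar=cv2.minAreaRect(c)
    mu=cv2.moments(c); bc=(mu["m10"]/mu["m00"],mu["m01"]/mu["m00"])
    P=np.array([plane(W,q,.038) for q in c[:,0].astype(float)])
    r=cv2.minAreaRect((P[:,:2]*1000).astype(np.float32))
    print(f,"bar px",bc,"z.038:",plane(W,bc,.038),"size",np.round(r[1],1),cv2.boxPoints(r).round(1).tolist())
    return W,g,im,bc
if __name__=="__main__":
    W,g,im,bc=tray("w5",(335,160,360,206))
    # side edges of the plain grey end and far edge, row scans at z=.006
    a=[];b=[]
    sat=cv2.cvtColor(im,40)
    print(g[225,310:385:2]); print(g[232:250,346])
    for u,v in ((345,85),(420,90),(500,140)): print("machine edge",plane(W,(u,v),.31),plane(W,(u,v),.2))
E
python3 tr.py
```

```text
w5 bar px (347.01062801932363, 182.52367149758453) z.038: [ 0.5304 -0.4207  0.038 ] size [ 8.8 45.6] [[521.2999877929688, -399.3999938964844], [531.0, -443.8999938964844], [539.5999755859375, -442.1000061035156], [529.9000244140625, -397.5]]
[180 184 188 193 195 190 161 158 164 165 164 166 166 165 166 166 166 166
 166 166 166 166 167 167 166 166 166 166 166 166 154 167 174 178 176 173
 177 184]
[166 166 166 166 166 166 166 167 168 166 171 185 192 191 191 191 191 191]
machine edge [ 0.4974 -0.3345  0.31  ] [ 0.4976 -0.3127  0.2   ]
machine edge [ 0.5517 -0.3247  0.31  ] [ 0.574  -0.2989  0.2   ]
machine edge [ 0.6226 -0.3439  0.31  ] [ 0.6736 -0.3259  0.2   ]
```

The bar points along -77.7° at (0.5304,-0.4207). I lower to a second viewpoint for its height, and check the machine's clearance.

```bash
python3 -m pendant '{"series":[{"dx":-0.07,"dy":0.39,"dz":0.5,"ax":0,"ay":0,"az":-0.1},{"dx":-0.07,"dy":0.39,"dz":1,"ax":0,"ay":0,"az":-0.1},{"dx":-0.07,"dy":0.39,"dz":1.5,"ax":0,"ay":0,"az":-0.1},{"dx":-0.07,"dy":0.39,"dz":2,"ax":0,"ay":0,"az":-0.1},{"dx":-0.07,"dy":0.39,"dz":2.5,"ax":0,"ay":0,"az":-0.1},{"dx":-0.07,"dy":0.39,"dz":3,"ax":0,"ay":0,"az":-0.1},{"dx":-0.07,"dy":0.39,"dz":3.5,"ax":0,"ay":0,"az":-0.1},{"dx":-0.07,"dy":0.39,"dz":4,"ax":0,"ay":0,"az":-0.1},{"dx":-0.07,"dy":0.39,"dz":4,"ax":0,"ay":0,"az":-0.1},{"dx":-0.07,"dy":0.39,"dz":4,"ax":0,"ay":0,"az":-0.1}]}'
python3 - <<'E'
from h import *
from tr import tray
import pickle
i=cam("wrist"); im=arm.capture("wrist")[:,:,::-1]; cv2.imwrite("pics/w6.png",im); pickle.dump(i,open("w6.pkl","wb"))
print(arm.state()["joints"])
T=cam("top")
for uv in ((380,262),(340,276)): print("machine front",plane(T,uv,0),plane(T,uv,.31))
W5,_,_,b5=tray("w5",(335,160,360,206))
c=proj(i,(.5304,-.4207,.038)); print(c)
W6,g,_,b6=tray("w6",(int(c[0])-22,int(c[1])-45,int(c[0])+22,int(c[1])+45))
print(tri(ray(W5,b5),ray(W6,b6)))
# tray far edge/side edges at z=.006 in w6
o=np.array([.5304,-.4207]);th=np.radians(-77.7);ex=np.array([np.cos(th),np.sin(th)]);ey=np.array([-ex[1],ex[0]])
for nm,f in (("edge",lambda t:o+ex*(.08+t)),("left",lambda t:o+ex*.07+ey*(.02+t)),("right",lambda t:o+ex*.07-ey*(.02+t))):
    v=[]
    for t in np.arange(0,.035,.001):
        p=proj(i,(*f(t),.006)); v.append(int(g[int(round(p[1])),int(round(p[0]))]))
    print(nm,v)
E
```

```text
time: 9.2
ee_pos: [0.5311, -0.4496, 0.2208]
tcp_rot: [-0.001, 0.627, 0.779, -0.0]
force: [0.5, 0.7, 1.3]
opening: 0.0869
grip_force: 0.0
[ 0.1631  0.5779  0.7468  1.2762 -0.384   1.4298  1.0958]
machine front [ 0.4581 -0.3141  0.    ] [ 0.4609 -0.2752  0.31  ]
machine front [ 0.4212 -0.2107  0.    ] [ 0.4333 -0.1979  0.31  ]
w5 bar px (347.01062801932363, 182.52367149758453) z.038: [ 0.5304 -0.4207  0.038 ] size [ 8.8 45.6] [[521.2999877929688, -399.3999938964844], [531.0, -443.8999938964844], [539.5999755859375, -442.1000061035156], [529.9000244140625, -397.5]]
[334.5893 196.9924]
w6 bar px (334.5158491825158, 196.30697364030695) z.038: [ 0.5302 -0.4201  0.038 ] size [10.3 49. ] [[520.0, -398.1000061035156], [530.7000122070312, -445.8999938964844], [540.7000122070312, -443.70001220703125], [530.0, -395.8999938964844]]
(array([ 0.5307, -0.4211,  0.0296]), np.float64(0.0004951675108780291))
edge [154, 154, 154, 155, 155, 154, 155, 155, 154, 155, 153, 150, 149, 149, 148, 146, 153, 168, 176, 177, 176, 176, 176, 175, 176, 176, 175, 174, 174, 173, 172, 171, 170, 169, 168]
left [155, 155, 155, 155, 155, 154, 155, 155, 155, 154, 155, 155, 155, 155, 155, 155, 154, 152, 146, 146, 146, 156, 160, 159, 157, 158, 162, 164, 165, 165, 162, 159, 157, 156, 156]
right [153, 153, 153, 152, 152, 153, 151, 152, 152, 152, 152, 152, 152, 152, 152, 149, 145, 146, 155, 165, 172, 175, 177, 177, 177, 176, 174, 172, 170, 169, 169, 169, 168, 166, 166]
```

The bar's triangulated height is 0.030 (text: 0.031), and its edge and width match the tray. Descend on the bar.

```bash
python3 -m pendant '{"series":[{"dx":0.3,"dy":0.1,"dz":0.3,"ax":0,"ay":0,"az":0},{"dx":0.57,"dy":0.11,"dz":0.8,"ax":0,"ay":0,"az":0},{"dx":0.57,"dy":0.11,"dz":1.3,"ax":0,"ay":0,"az":0},{"dx":0.57,"dy":0.11,"dz":1.8,"ax":0,"ay":0,"az":0},{"dx":0.57,"dy":0.11,"dz":2.3,"ax":0,"ay":0,"az":0},{"dx":0.57,"dy":0.11,"dz":2.8,"ax":0,"ay":0,"az":0},{"dx":0.57,"dy":0.11,"dz":3.2,"ax":0,"ay":0,"az":0},{"dx":0.57,"dy":0.11,"dz":3.6,"ax":0,"ay":0,"az":0},{"dx":0.57,"dy":0.11,"dz":3.9,"ax":0,"ay":0,"az":0},{"dx":0.57,"dy":0.11,"dz":4.05,"ax":0,"ay":0,"az":0},{"dx":0.57,"dy":0.11,"dz":4.15,"ax":0,"ay":0,"az":0},{"dx":0.57,"dy":0.11,"dz":4.15,"ax":0,"ay":0,"az":0}]}' 60
python3 -c "
from plant import arm; s=arm.state(); print(s['ee_pos'],s['tcp_rot'],s['force'],s['joints'])"
```

```text
time: 10.45
ee_pos: [0.5309, -0.4211, 0.0142]
tcp_rot: [0.0, 0.626, 0.779, 0.0]
force: [-0.0, 0.3, -0.4]
opening: 0.06
grip_force: 0.0
[ 0.53085857 -0.42109365  0.0141529 ] [8.37109167e-05 6.26437177e-01 7.79471908e-01 2.14316498e-05] [-0.01219996  0.26856053 -0.4018192 ] [ 0.14662385  0.71149272  0.65494521  1.5375567  -0.47467772  1.05580185
  1.1381444 ]
```

```bash
python3 -m pendant '{"series":[{"dx":0,"dy":0,"dz":0.03,"ax":0,"ay":0,"az":0},{"dx":0,"dy":0,"dz":0.03,"ax":0,"ay":0,"az":0},{"dx":0,"dy":0,"dz":0.03,"ax":0,"ay":0,"az":0},{"dx":0,"dy":0,"dz":0.03,"ax":0,"ay":0,"az":0},{"dx":0,"dy":0,"dz":0.03,"ax":0,"ay":0,"az":0},{"dx":0,"dy":0,"dz":0.03,"ax":0,"ay":0,"az":0},{"dx":0,"dy":0,"dz":0.03,"ax":0,"ay":0,"az":0},{"dx":0,"dy":0,"dz":0.03,"ax":0,"ay":0,"az":0},{"dx":0,"dy":0,"dz":0.03,"ax":0,"ay":0,"az":0},{"dx":0,"dy":0,"dz":0.03,"ax":0,"ay":0,"az":0},{"dx":0,"dy":0,"dz":0.03,"ax":0,"ay":0,"az":0}]}' 2
```

```text
time: 11.55
ee_pos: [0.5308, -0.4209, 0.0125]
tcp_rot: [-0.0, 0.626, 0.779, 0.0]
force: [-0.3, -0.0, 1.1]
opening: 0.0106
grip_force: 30.0
```

Gripped at 10.6 mm with 30 N. Lift straight up.

```bash
python3 -m pendant '{"series":[{"dx":0,"dy":0,"dz":-0.1,"ax":0,"ay":0,"az":0},{"dx":0,"dy":0,"dz":-0.4,"ax":0,"ay":0,"az":0},{"dx":0,"dy":0,"dz":-1,"ax":0,"ay":0,"az":0},{"dx":0,"dy":0,"dz":-1.8,"ax":0,"ay":0,"az":0},{"dx":0,"dy":0,"dz":-2.6,"ax":0,"ay":0,"az":0},{"dx":0,"dy":0,"dz":-3.4,"ax":0,"ay":0,"az":0},{"dx":0,"dy":0,"dz":-4.2,"ax":0,"ay":0,"az":0},{"dx":0,"dy":0,"dz":-5,"ax":0,"ay":0,"az":0},{"dx":0,"dy":0,"dz":-5.8,"ax":0,"ay":0,"az":0},{"dx":0,"dy":0,"dz":-6.6,"ax":0,"ay":0,"az":0},{"dx":0,"dy":0,"dz":-7.3,"ax":0,"ay":0,"az":0},{"dx":0,"dy":0,"dz":-7.7,"ax":0,"ay":0,"az":0}]}'
python3 -m pendant '{"series":[{"dx":0.2,"dy":0,"dz":-0.1,"ax":0,"ay":0,"az":-0.4},{"dx":0.7,"dy":0.1,"dz":-0.1,"ax":0,"ay":0,"az":-1.2},{"dx":1.3,"dy":0.15,"dz":-0.1,"ax":0,"ay":0,"az":-2.2},{"dx":2,"dy":0.2,"dz":-0.1,"ax":0,"ay":0,"az":-3.2},{"dx":2.7,"dy":0.3,"dz":-0.1,"ax":0,"ay":0,"az":-4.2},{"dx":3.4,"dy":0.4,"dz":-0.1,"ax":0,"ay":0,"az":-5.2},{"dx":4.1,"dy":0.5,"dz":-0.1,"ax":0,"ay":0,"az":-6.2},{"dx":4.8,"dy":0.6,"dz":-0.1,"ax":0,"ay":0,"az":-7.2},{"dx":5.5,"dy":0.7,"dz":-0.1,"ax":0,"ay":0,"az":-8.2},{"dx":6.2,"dy":0.8,"dz":-0.1,"ax":0,"ay":0,"az":-9.2},{"dx":6.7,"dy":0.9,"dz":-0.1,"ax":0,"ay":0,"az":-10},{"dx":7,"dy":0.9,"dz":-0.1,"ax":0,"ay":0,"az":-10.4}]}'
python3 -c "
from plant import arm; s=arm.state(); print(s['ee_pos'],s['tcp_rot'],s['force'],s['joints'])"
```

```text
time: 12.75
ee_pos: [0.5301, -0.4213, 0.4022]
tcp_rot: [0.002, 0.627, 0.779, -0.0]
force: [0.3, -0.1, -1.4]
opening: 0.0108
grip_force: 30.0
time: 13.95
ee_pos: [0.4989, -0.0669, 0.4019]
tcp_rot: [-0.0, 0.218, 0.976, 0.0]
force: [0.1, 0.4, -1.4]
opening: 0.0104
grip_force: 30.0
[ 0.49894799 -0.06685818  0.40194994] [-3.62485876e-04  2.18001453e-01  9.75948371e-01  1.12300671e-04] [ 0.06013021  0.39609297 -1.35546092] [-0.4414195   0.00989214  0.49390535  1.46613993 -0.00505526  1.66741898
  1.18324492]
```

```bash
python3 -m pendant '{"series":[{"dx":0.2,"dy":0.3,"dz":0,"ax":0,"ay":0,"az":-0.4},{"dx":0.5,"dy":0.8,"dz":0,"ax":0,"ay":0,"az":-0.9},{"dx":0.9,"dy":1.4,"dz":0,"ax":0,"ay":0,"az":-1.5},{"dx":1.3,"dy":2,"dz":0,"ax":0,"ay":0,"az":-2.1},{"dx":1.7,"dy":2.6,"dz":0,"ax":0,"ay":0,"az":-2.7},{"dx":2.1,"dy":3.2,"dz":0,"ax":0,"ay":0,"az":-3.3},{"dx":2.5,"dy":3.8,"dz":0,"ax":0,"ay":0,"az":-3.9},{"dx":2.9,"dy":4.4,"dz":0,"ax":0,"ay":0,"az":-4.5},{"dx":3.3,"dy":5,"dz":0,"ax":0,"ay":0,"az":-5},{"dx":3.5,"dy":5.4,"dz":0,"ax":0,"ay":0,"az":-5.3},{"dx":3.57,"dy":5.53,"dz":0,"ax":0,"ay":0,"az":-5.4},{"dx":3.57,"dy":5.53,"dz":0,"ax":0,"ay":0,"az":-5.4}]}'
python3 -m pendant '{"series":[{"dx":0,"dy":0,"dz":0.5,"ax":0,"ay":0,"az":0},{"dx":0,"dy":0,"dz":1.1,"ax":0,"ay":0,"az":0},{"dx":0,"dy":0,"dz":1.8,"ax":0,"ay":0,"az":0},{"dx":0,"dy":0,"dz":2.5,"ax":0,"ay":0,"az":0},{"dx":0,"dy":0,"dz":3.2,"ax":0,"ay":0,"az":0},{"dx":0,"dy":0,"dz":3.8,"ax":0,"ay":0,"az":0},{"dx":0,"dy":0,"dz":4.4,"ax":0,"ay":0,"az":0},{"dx":0,"dy":0,"dz":4.9,"ax":0,"ay":0,"az":0},{"dx":0,"dy":0,"dz":5.3,"ax":0,"ay":0,"az":0},{"dx":0,"dy":0,"dz":5.6,"ax":0,"ay":0,"az":0},{"dx":0,"dy":0,"dz":5.8,"ax":0,"ay":0,"az":0},{"dx":0,"dy":0,"dz":5.8,"ax":0,"ay":0,"az":0}]}'
python3 - <<'E'
from h import *
import pickle
s=arm.state(); print(s["ee_pos"],s["tcp_rot"],s["joints"])
i=cam("wrist"); im=arm.capture("wrist")[:,:,::-1]; cv2.imwrite("pics/w7.png",im); pickle.dump(i,open("w7.pkl","wb"))
t=arm.capture("top")[:,:,::-1];cv2.imwrite("pics/t7.png",t)
sd=arm.capture("side")[:,:,::-1];cv2.imwrite("pics/s7.png",sd)
H=np.zeros((600,800,3),np.uint8); H[:360,:480]=cv2.resize(im,(480,360),interpolation=3)
c=cv2.resize(sd[320:475,270:440],None,fx=1.85,fy=1.85,interpolation=2); H[:c.shape[0],485:485+c.shape[1]]=c
c=cv2.resize(t[165:300,100:300],None,fx=1.7,fy=1.7,interpolation=2); H[362:362+c.shape[0],:c.shape[1]]=c
cv2.imwrite("pics/c7.png",H)
E
```

```text
time: 15.15
ee_pos: [0.4581, 0.2568, 0.4021]
tcp_rot: [-0.0, -0.012, 1.0, -0.0]
force: [0.1, 0.1, -1.1]
opening: 0.0105
grip_force: 30.0
time: 16.35
ee_pos: [0.4578, 0.2552, 0.1117]
tcp_rot: [-0.001, -0.011, 1.0, -0.001]
force: [-0.9, 0.4, -2.1]
opening: 0.011
grip_force: 30.0
[0.4578 0.2552 0.1117] [-0.0006 -0.0113  0.9999 -0.0007] [-0.7422  0.2041  0.1627  1.8691 -0.0367  1.073   1.0282]
```

View pics/c7.png

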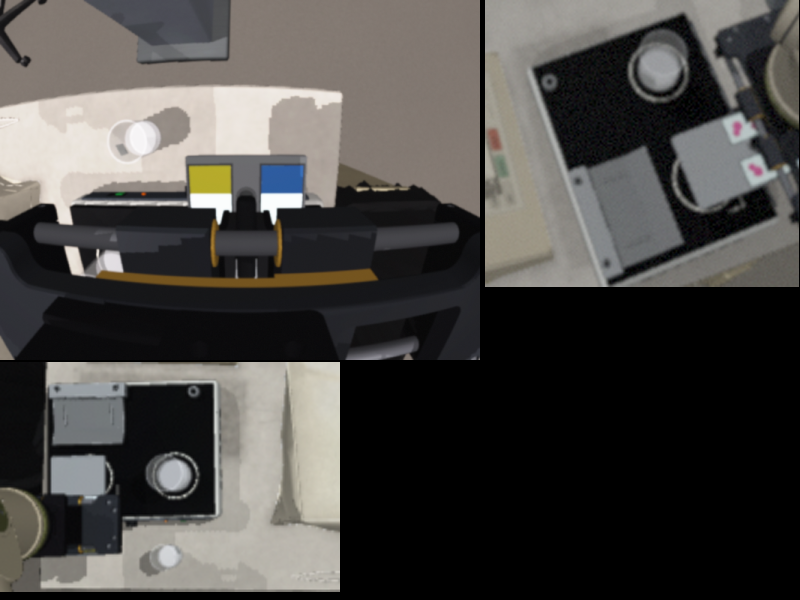

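The tray hangs flat and plain edge forward in front of the leaf, and the beaker stands in the free ring in both views. The tray's front corners are at side ≈(393,432)/(372,394) and top ≈(130,221)/(161,221). I check the pose numerically.

Run:
```python
from h import *
T,S=cam("top"),cam("side")
t=cv2.imread("pics/t7.png"); s=cv2.imread("pics/s7.png")
L,d1=tri(ray(T,(130,220.9)),ray(S,(392.7,432.4))); R,d2=tri(ray(T,(161.2,220.9)),ray(S,(371.6,394)))
print("L",L,d1,"R",R,d2,"yaw",np.degrees(np.arctan2(-(L-R)[0],(L-R)[1])),"w",np.linalg.norm(L-R),"mid",(L+R)/2)
def corners(im,seed,lo=10):
    m=np.zeros((482,642),np.uint8); g=cv2.medianBlur(im,3)
    cv2.floodFill(g,m,seed,0,(lo,)*3,(lo,)*3,4|cv2.FLOODFILL_MASK_ONLY|cv2.FLOODFILL_FIXED_RANGE|(255<<8))
    c=max(cv2.findContours(m[1:-1,1:-1],0,1)[0],key=cv2.contourArea); return cv2.approxPolyDP(c,3,True)[:,0].tolist()
print("top",corners(t,(145,228)),"side",corners(s,(385,412)),"leaf top",corners(t,(152,200)),"leaf side",corners(s,(345,432)))
st=arm.state(); p=st["ee_pos"]; y=np.radians(1.3); e=p+np.array([.096*np.cos(y),.096*np.sin(y),-.0065]); print("expected edge top",e,proj(T,e),proj(S,e))
```

```text
L [0.5464 0.2974 0.1057] 0.013506732097728635 R [0.5519 0.2213 0.1024] 0.0024947099224148193 yaw 4.172439499168026 w 0.07630090305899422 mid [0.5492 0.2593 0.104 ]
top [[131, 223], [132, 241], [154, 244], [160, 240], [159, 221]] side [[397, 385], [372, 395], [385, 431], [413, 420], [407, 407], [417, 403], [411, 396], [403, 398]] leaf top [[171, 185], [132, 188], [131, 210], [170, 211]] leaf side [[355, 400], [325, 412], [343, 464], [375, 450]]
expected edge top [0.5544 0.259  0.107 ] [144.4789 220.0534] [377.3718 412.9258]
```

The measured front edge agrees with the one computed from the gripped pose, to about 2 mm. I correct 4 mm and 0.5°, then lower to the deck gently.

```bash
python3 - <<'E'
from h import *
T,S=cam("top"),cam("side")
print("leaf lip mid",plane(T,(150.8,211),.057),plane(S,(365.5,425),.057),"rail mid", plane(S,(334,438),.059))
E
python3 -m pendant '{"series":[{"dx":-0.08,"dy":0.08,"dz":0.2,"ax":0,"ay":0,"az":-0.1},{"dx":-0.08,"dy":0.08,"dz":0.4,"ax":0,"ay":0,"az":-0.1},{"dx":-0.08,"dy":0.08,"dz":0.6,"ax":0,"ay":0,"az":-0.1},{"dx":-0.08,"dy":0.08,"dz":0.75,"ax":0,"ay":0,"az":-0.1},{"dx":-0.08,"dy":0.08,"dz":0.88,"ax":0,"ay":0,"az":-0.1},{"dx":-0.08,"dy":0.08,"dz":0.95,"ax":0,"ay":0,"az":-0.1},{"dx":-0.08,"dy":0.08,"dz":1,"ax":0,"ay":0,"az":-0.1},{"dx":-0.08,"dy":0.08,"dz":1,"ax":0,"ay":0,"az":-0.1}]}'
python3 -m pendant '{"series":[{"dx":0,"dy":0,"dz":0.02,"ax":0,"ay":0,"az":0},{"dx":0,"dy":0,"dz":0.04,"ax":0,"ay":0,"az":0},{"dx":0,"dy":0,"dz":0.06,"ax":0,"ay":0,"az":0},{"dx":0,"dy":0,"dz":0.06,"ax":0,"ay":0,"az":0}]}'
```

```text
leaf lip mid [0.5809 0.2626 0.057 ] [0.5765 0.2653 0.057 ] rail mid [0.6438 0.2681 0.059 ]
time: 17.3
ee_pos: [0.4616, 0.261, 0.0624]
tcp_rot: [-0.0, -0.017, 1.0, -0.0]
force: [1.0, -1.3, -1.9]
opening: 0.0105
grip_force: 30.0
time: 17.7
ee_pos: [0.4616, 0.2611, 0.0595]
tcp_rot: [0.0, -0.017, 1.0, 0.0]
force: [-0.5, 0.4, -2.3]
opening: 0.0105
grip_force: 30.0
```

```bash
python3 -m pendant '{"series":[{"dx":0,"dy":0,"dz":0.02,"ax":0,"ay":0,"az":0},{"dx":0,"dy":0,"dz":0.03,"ax":0,"ay":0,"az":0},{"dx":0,"dy":0,"dz":0.03,"ax":0,"ay":0,"az":0}]}'
python3 -m pendant '{"series":[{"dx":0,"dy":0,"dz":0.02,"ax":0,"ay":0,"az":0},{"dx":0,"dy":0,"dz":0.03,"ax":0,"ay":0,"az":0},{"dx":0,"dy":0,"dz":0.03,"ax":0,"ay":0,"az":0}]}'
```

```text
time: 18.0
ee_pos: [0.4617, 0.2612, 0.0584]
tcp_rot: [0.0, -0.017, 1.0, 0.0]
force: [-1.9, -0.9, 3.4]
opening: 0.0108
grip_force: 30.0
time: 18.3
ee_pos: [0.4617, 0.2612, 0.0583]
tcp_rot: [-0.0, -0.017, 1.0, 0.0]
force: [-8.6, -5.7, 21.7]
opening: 0.0106
grip_force: 30.0
```

Contact is at z = 0.0584, as expected for a 46 mm deck. I ease the push and start sliding under the lip.

```bash
python3 -m pendant '{"series":[{"dx":0,"dy":0,"dz":-0.025,"ax":0,"ay":0,"az":0},{"dx":-0.03,"dy":0,"dz":-0.025,"ax":0,"ay":0,"az":0},{"dx":-0.1,"dy":0,"dz":-0.025,"ax":0,"ay":0,"az":0},{"dx":-0.2,"dy":0,"dz":-0.025,"ax":0,"ay":0,"az":0},{"dx":-0.3,"dy":0,"dz":-0.025,"ax":0,"ay":0,"az":0},{"dx":-0.4,"dy":-0.01,"dz":-0.025,"ax":0,"ay":0,"az":0},{"dx":-0.5,"dy":-0.01,"dz":-0.025,"ax":0,"ay":0,"az":0},{"dx":-0.58,"dy":-0.02,"dz":-0.025,"ax":0,"ay":0,"az":0},{"dx":-0.64,"dy":-0.02,"dz":-0.025,"ax":0,"ay":0,"az":0},{"dx":-0.7,"dy":-0.02,"dz":-0.025,"ax":0,"ay":0,"az":0},{"dx":-0.7,"dy":-0.02,"dz":-0.025,"ax":0,"ay":0,"az":0}]}'
python3 -c "
from plant import arm; print(arm.state()['force'])"
```

```text
time: 19.4
ee_pos: [0.4954, 0.2624, 0.0584]
tcp_rot: [-0.001, -0.017, 1.0, 0.001]
force: [-9.6, 0.0, 12.7]
opening: 0.0105
grip_force: 30.0
[-9.61009224  0.01275654 12.67101005]
```

```bash
python3 -m pendant '{"series":[{"dx":-0.05,"dy":0,"dz":-0.01,"ax":0,"ay":0,"az":0},{"dx":-0.1,"dy":0,"dz":-0.01,"ax":0,"ay":0,"az":0},{"dx":-0.15,"dy":0,"dz":-0.01,"ax":0,"ay":0,"az":0},{"dx":-0.2,"dy":0,"dz":-0.01,"ax":0,"ay":0,"az":0},{"dx":-0.25,"dy":-0.01,"dz":-0.01,"ax":0,"ay":0,"az":0},{"dx":-0.3,"dy":-0.01,"dz":-0.01,"ax":0,"ay":0,"az":0},{"dx":-0.3,"dy":-0.01,"dz":-0.01,"ax":0,"ay":0,"az":0}]}'
python3 - <<'E'
from h import *
sd=arm.capture("side")[:,:,::-1]; t=arm.capture("top")[:,:,::-1]
H=np.hstack([cv2.resize(sd[320:475,285:440],(500,500),interpolation=2),cv2.resize(t[165:270,115:190],(300,420),interpolation=2)[:500].copy() if 0 else cv2.resize(t[165:290,115:190],(300,500),interpolation=2)])
cv2.imwrite("pics/c8.png",H)
E
```

```text
time: 20.1
ee_pos: [0.511, 0.262, 0.0584]
tcp_rot: [-0.001, -0.017, 1.0, 0.0]
force: [-5.8, -0.2, 5.5]
opening: 0.0109
grip_force: 30.0
```

View pics/c8.png

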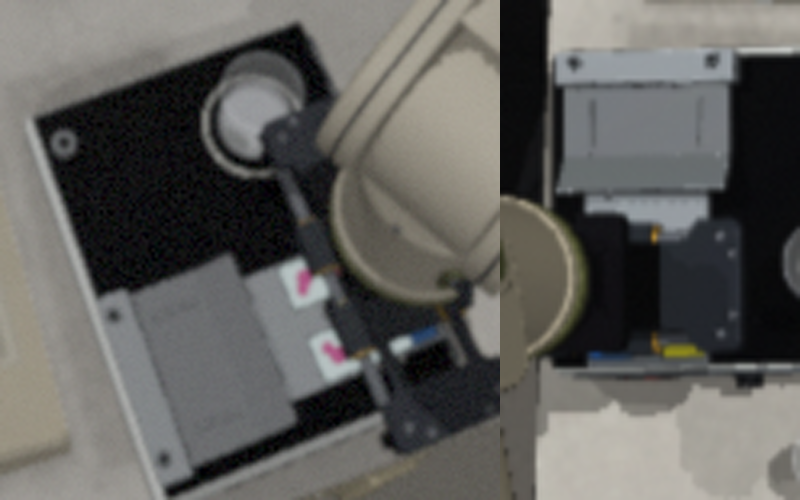

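The tray's edge is under the leaf, square and centred; the leaf has risen slightly with its lip visible at top-view row ~(640,175). The beaker is still in its ring. Continue home.

```bash
python3 -m pendant '{"series":[{"dx":-0.07,"dy":0,"dz":0,"ax":0,"ay":0,"az":0},{"dx":-0.15,"dy":0,"dz":0,"ax":0,"ay":0,"az":0},{"dx":-0.23,"dy":-0.01,"dz":0,"ax":0,"ay":0,"az":0},{"dx":-0.31,"dy":-0.01,"dz":0,"ax":0,"ay":0,"az":0},{"dx":-0.39,"dy":-0.01,"dz":0,"ax":0,"ay":0,"az":0},{"dx":-0.46,"dy":-0.02,"dz":0,"ax":0,"ay":0,"az":0},{"dx":-0.53,"dy":-0.02,"dz":0,"ax":0,"ay":0,"az":0},{"dx":-0.59,"dy":-0.02,"dz":0,"ax":0,"ay":0,"az":0},{"dx":-0.64,"dy":-0.02,"dz":0,"ax":0,"ay":0,"az":0},{"dx":-0.64,"dy":-0.02,"dz":0,"ax":0,"ay":0,"az":0}]}'
```

```text
time: 21.2
ee_pos: [0.5429, 0.2622, 0.0584]
tcp_rot: [-0.001, -0.017, 1.0, 0.0]
force: [-6.4, 0.6, 6.7]
opening: 0.0107
grip_force: 30.0
```

```bash
python3 -m pendant '{"series":[{"dx":-0.03,"dy":0,"dz":0,"ax":0,"ay":0,"az":0},{"dx":-0.05,"dy":0,"dz":0,"ax":0,"ay":0,"az":0},{"dx":-0.07,"dy":0,"dz":0,"ax":0,"ay":0,"az":0},{"dx":-0.08,"dy":0,"dz":0,"ax":0,"ay":0,"az":0}]}'
python3 -m pendant '{"series":[{"dx":-0.01,"dy":0,"dz":0,"ax":0,"ay":0,"az":0},{"dx":-0.03,"dy":0,"dz":0,"ax":0,"ay":0,"az":0},{"dx":-0.03,"dy":0,"dz":0,"ax":0,"ay":0,"az":0}]}'
```

```text
time: 21.6
ee_pos: [0.5464, 0.2622, 0.0584]
tcp_rot: [-0.001, -0.017, 1.0, 0.0]
force: [-9.7, -0.3, 8.4]
opening: 0.0106
grip_force: 30.0
time: 21.9
ee_pos: [0.5479, 0.2623, 0.0584]
tcp_rot: [-0.001, -0.017, 1.0, 0.0]
force: [-7.8, -0.7, 7.2]
opening: 0.0111
grip_force: 30.0
```

```bash
python3 -m pendant '{"series":[{"dx":-0.02,"dy":0,"dz":0,"ax":0,"ay":0,"az":0},{"dx":-0.03,"dy":0,"dz":0,"ax":0,"ay":0,"az":0},{"dx":-0.03,"dy":0,"dz":0,"ax":0,"ay":0,"az":0}]}'
python3 -m pendant '{"series":[{"dx":-0.02,"dy":0,"dz":0,"ax":0,"ay":0,"az":0},{"dx":-0.03,"dy":0,"dz":0,"ax":0,"ay":0,"az":0},{"dx":-0.03,"dy":0,"dz":0,"ax":0,"ay":0,"az":0}]}'
```

```text
time: 22.2
ee_pos: [0.5483, 0.2623, 0.0584]
tcp_rot: [-0.002, -0.017, 1.0, 0.0]
force: [-14.4, -1.1, 12.8]
opening: 0.0103
grip_force: 30.0
time: 22.5
ee_pos: [0.5483, 0.2624, 0.0583]
tcp_rot: [-0.004, -0.018, 1.0, -0.0]
force: [-21.3, -3.4, 18.1]
opening: 0.0107
grip_force: 30.0
```

It has hit the rail: x stopped at 0.5483 (predicted 0.5486) while the force rose. I relax the excess forward push and trim the down force to about 10 N.

```bash
python3 -m pendant '{"series":[{"dx":0.02,"dy":0,"dz":0,"ax":0,"ay":0,"az":0},{"dx":0.04,"dy":0,"dz":0,"ax":0,"ay":0,"az":0},{"dx":0.04,"dy":0,"dz":0,"ax":0,"ay":0,"az":0},{"dx":0.04,"dy":0,"dz":0,"ax":0,"ay":0,"az":0}]}'
python3 - <<'E'
from h import *
s=arm.state(); print(s["force"],s["moment"],s["ee_pos"],s["tcp_rot"])
sd=arm.capture("side")[:,:,::-1]; t=arm.capture("top")[:,:,::-1]; w=arm.capture("wrist")[:,:,::-1]
H=np.zeros((600,800,3),np.uint8)
H[:400,:400]=cv2.resize(sd[320:475,285:440],(400,400),interpolation=2); H[:400,400:]=cv2.resize(t[165:265,115:215],(400,400),interpolation=2)
H[400:,:400]=cv2.resize(w[170:370,130:530],(400,200))
cv2.imwrite("pics/c9.png",H)
E
```

```text
time: 22.9
ee_pos: [0.5483, 0.2624, 0.0584]
tcp_rot: [-0.002, -0.017, 1.0, 0.0]
force: [-11.1, -0.1, 9.7]
opening: 0.0106
grip_force: 30.0
[-11.0524  -0.0618   9.7092] [-0.118   2.2333  0.0142] [0.5483 0.2624 0.0584] [-0.0016 -0.0174  0.9998  0.0002]
```

View pics/c9.png

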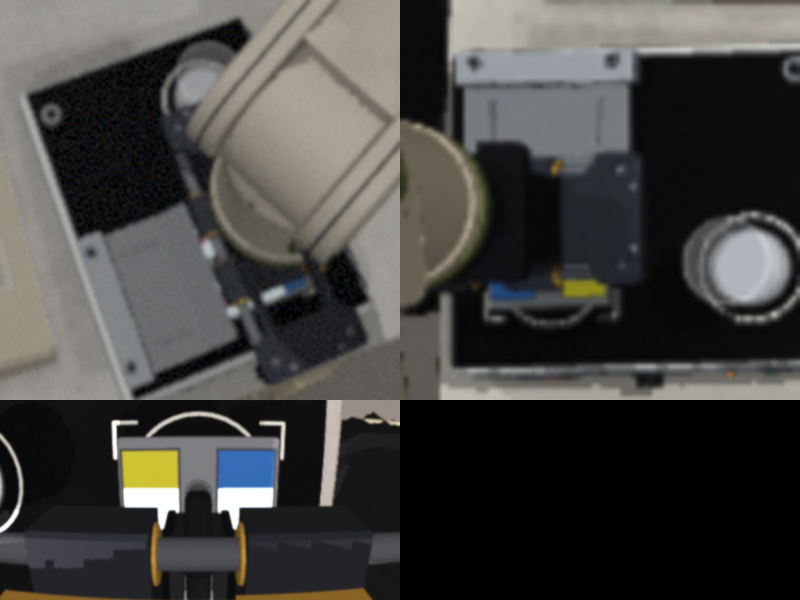

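The tray's rear edge sits centred in the printed corner brackets, the leaf lies on it, and the beaker is in the free ring. The push is about 10 N. I hold briefly and hand in.

```bash
python3 -m pendant '{"series":[{"dx":0,"dy":0,"dz":0,"ax":0,"ay":0,"az":0},{"dx":0,"dy":0,"dz":0,"ax":0,"ay":0,"az":0},{"dx":0,"dy":0,"dz":0,"ax":0,"ay":0,"az":0},{"dx":0,"dy":0,"dz":0,"ax":0,"ay":0,"az":0}]}' && python3 -c "
from plant import arm; print(arm.close_job())"
```

```text
time: 23.45
ee_pos: [0.5484, 0.2624, 0.0584]
tcp_rot: [-0.002, -0.017, 1.0, 0.0]
force: [-10.9, -1.3, 10.4]
opening: 0.0104
grip_force: 30.0
the job is handed in; nothing more can be done
None
```

I handed the job in at 23.5 s, with no verdict returned: the beaker stands on the free ring (about 3 mm off centre), and the tray is tucked under the leaf against the hinge rail, still gripped and pressed down with about 10 N.

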